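# Wipe the offcuts off the soldering slab by colour

## Robot

A 6-joint arm with a two-finger parallel gripper is mounted at the origin on the work surface. World frame = base frame: x ahead of the robot, y to its left, z up, the work surface at z = 0. Lengths are in m, angles in rad, forces in N, time in s.
With the tool pointing down it reaches from about 0.25 to 0.725 m from the base axis. Payload 4 kg.
Tool frame: the origin (TCP) lies at the very end of the fingers, on their centre line; the grasp point (between the pads) lies 19 mm behind it; z points along the fingers, y is the line along which they close (so a half turn about z gives the same grasp; the last joint's range is limited). The gripper opens to 85 mm and grips with 20 to 120 N. Pads are 22 mm wide; open, the fingers measure 114 mm over their backs; the gripper's body (76 mm by 85 mm) begins 54 mm behind the grasp point. The pads swing forward as they close: fully open they stand 13 mm farther back than shut.
Start: joints at [-1.206, 0.241, 0.005, 1.335, 0, 1.571], TCP at [0.178, -0.467, 0.209] pointing down, gripper open.
Joint ranges: [-2.72, 2.72], [-1.05, 1.87], [-1.09, 1.28], [-1.99, 2.15], [-1.42, 1.44], [-3.14, 3.14]. Speed limits (rad/s): [2.79, 2.79, 3.14, 3.14, 3.14, 3.14].

## Interface

Orientations are given as a unit quaternion [x, y, z, w].
In Python, from workcell import * gives the robot as it stands. The module is installed in compiled form; this text tells all that it offers.
- The arm moves only by the tool send_rows, never from a script. Its argument "steps" is text: rows parted by semicolons, each of 7 numbers parted by spaces: the opening, from -1 (shut) to 1 (fully open), then the shift along the world's x, y, z in m, then the turn, a rotation vector about the world's x, y, z in rad. A call has exactly 5 rows; each row shifts and turns the commanded pose from where the row before left it; what a row does not reach is not made up. A row lasts 1/12 s, in which the tool goes at most 41.7 mm and 7.16 degrees, less where a joint would pass 70% of its speed; a pose out of reach is approached as far as the arm can. A call is refused whole if a number of a shift passes 0.0417 or a number of a turn 0.125, either way. A call with a gripper value outside its range is refused whole. The fingers move at their own pace and stop on an object; the grip force is fixed at half the most. Time passes only in rows, so rows that do not move let the fingers close, or fill a call up. It gives the time, the measured TCP pose, the force, the opening and the grip force at its end, in the units of the state.
- get_obs(): the state, without advancing time (a new reading comes with each control period).
- camera(name): name is "scene" or "top" or "wrist"; returns a dict with "frame" (384x512x3 uint8, red, green, blue), "range_z" (384x512 float32, m along the optical axis (not along the pixel's ray), 0 where there is no reading), "camera_matrix" (3x3 intrinsics, pixels), "extrinsics" (4x4, takes a point from world to camera coordinates); the wrist camera has in their place "T_tool_cam" (4x4, takes a point from camera to tool coordinates, whose origin is the TCP and whose axes are the flange's). Camera axes: x right, y down, z forward; pixel columns grow to the right and rows downward; lengths in m; the calibration is good to about 2 mm. The wrist camera is an equidistant fisheye: a pixel r from the principal point sees the ray r / f radians off the axis. A picture is of the moment at which its call begins: read the wrist's pose just before it.
- job_done(): hands the job in; it is judged then, once.
The state is a dict: "clock": time; "joint_pos": joint angles; "joint_vel": joint speeds; "tau": joint torques, N m; "eef_pos": TCP position; "tool_rot": TCP orientation; "ft_force": force on the tool from outside, world axes, zero at the start; "ft_torque": the same for the moment, N m; "grip_width": finger opening in m; "grasp_force": force on a finger pad.
Only numpy, scipy, OpenCV 4.12 (cv2) and the standard library are available. Lean on these libraries where they do the work, as an engineer would, in place of code of your own. Each camera call takes 0.05 s, during which the arm holds its last target. There are 200 camera calls.

## Task

Take the scraper block from its green mat and with it wipe the coloured metal offcuts off the soldering slab, each over the edge into the tray of its own colour, without touching the offcuts with the gripper or arm. Then stand the scraper upright back on its mat, and leave the charcoal block, the cup and the two bottles where they are.

Things in the scene. Friction and masses are not known exactly. Their poses are not given: they have to be found in the camera images.
- slab: pale marble soldering slab, fixed, 330 (its x) x 260 (its y) x 30 mm high; origin at the centre of its underside, so its top is at z = 30 mm. It may be turned a little. The trays stand along its +y and -y sides.
- tray_blue: blue open metal tray, fixed, 320 (its x) x 110 (its y) mm, walls 4 mm thick and 24 mm high (6 mm below the slab's top), long side 2 mm from one of the slab's y sides (which side varies); origin at the centre of its underside
- tray_red: red open metal tray, same size as the blue one, on the slab's other y side; origin at the centre of its underside
- mat: green fixed mat, 110 (its x) x 90 (its y) x 4 mm, to the left or right of the trays; origin at the centre of its underside
- scraper: loose scraper, 0.32 kg, standing on the mat, z up: aluminium block 72 (its x) x 32 (its y) x 36 mm high, origin at the centre of its underside; on top a flat wooden handle plate 96 mm wide (x), 14 mm thick, raked 30 degrees from vertical towards its +y. Too wide to grip across its width: grip it across the 14 mm with the tool tilted 30 degrees, along the plate. Either y face of the block may push.
- scraper_grip (a point): point to grip on the scraper's handle plate, in the middle of its width and thickness, at (0, 22, 82.5) mm in the scraper's frame (axes as the scraper's). The plate runs along (0, sin 30, cos 30): 29 mm further up from this point to its top edge, 54 mm down to the block.
- cut_blue1: loose offcut of blue anodised aluminium bar, 60 (its x) x 24 (its y) x 12 mm, about 50 g, flat on the slab at any yaw; origin at the centre of its underside. The three offcuts lie in separate rows, at slab x about -110, -27 and +56 mm, and at any slab y within 65 mm of the middle; which is in which row varies.
- cut_red1: loose offcut of red anodised aluminium bar, 60 (its x) x 24 (its y) x 12 mm, about 50 g, flat on the slab at any yaw; origin at the centre of its underside. The three offcuts lie in separate rows, at slab x about -110, -27 and +56 mm, and at any slab y within 65 mm of the middle; which is in which row varies.
- cut_blue2: loose offcut of blue anodised aluminium bar, 60 (its x) x 24 (its y) x 12 mm, about 50 g, flat on the slab at any yaw; origin at the centre of its underside. The three offcuts lie in separate rows, at slab x about -110, -27 and +56 mm, and at any slab y within 65 mm of the middle; which is in which row varies.
- charcoal: bystander: loose black charcoal block 50 (its x) x 110 (its y) x 28 mm on the slab's far (+x) edge; origin at the centre of its underside
- cup: bystander: loose white ceramic cup, 84 mm across the rim, 75 mm high, across the trays from the mat (if the mat is left, the cup is right); origin at the centre of its underside
- thirdhand: fixed steel clamp stand on the slab's far (+x) edge beside the charcoal: base 42 mm across, post and clamp up to 182 mm above the table; origin at the centre of its base's underside. Keep the hand clear of it.
- flux: bystander: loose amber bottle, 52 mm across, 170 mm high, on the table left of the trays, just this side (-x) of the mat or cup; origin at the centre of its underside
- cleaner: bystander: loose white bottle with an orange cap, 52 mm across, 170 mm high, on the table right of the trays, just this side (-x) of the mat or cup; origin at the centre of its underside

How it is judged:
By the outcome, as a careful person would: the job done as asked, in the order asked, and still so for the second after the job is handed in, with the robot touching nothing.
It also fails if it takes over 64 s, if anything falls off the work surface, if the arm or the gripper's body presses on something with over 40 N, if the wrist force passes 120 N, or if a joint passes its speed limit or range.

## Working session

There is one attempt and no reset: what is moved stays moved. The work goes in short steps, Python scripts to look and compute and a tool call to move; the robot and the scene stay as the last step left them, time stands still between calls to the robot, and variables do not carry over. Pictures are saved under pics/ and viewed, at most 10 in all, crops included, and the job is handed in when it is done.

Besides the shell and the picture viewer there is one more tool, called after "Call:" in YAML: its name, and indented under it one key for each argument. send_rows: Moves the arm, as the interface text tells. Its arguments: {"type":"object","properties":{"steps":{"type":"string"}},"required":["steps"]}

```bash
mkdir -p pics
cat > h.py <<'E'
import numpy as np, cv2
from workcell import *
def cloud(c):
    K=c["camera_matrix"];T=np.linalg.inv(c["extrinsics"]);z=c["range_z"]
    v,u=np.mgrid[:z.shape[0],:z.shape[1]]
    P=np.stack([(u-K[0,2])/K[0,0]*z,(v-K[1,2])/K[1,1]*z,z],-1)
    W=P@T[:3,:3].T+T[:3,3]; W[z<=0]=np.nan
    return W
E
python3 - <<'E'
from h import *
o=get_obs();print({k:np.round(v,3).tolist() for k,v in o.items()})
ims=[]
for n in("top","scene"):
    c=camera(n);np.savez(f"{n}.npz",**c);ims.append(c["frame"])
    W=cloud(c);print(n,np.round(W[::95,::127],3).tolist() if n=="top" else "")
cv2.imwrite("pics/top.png",cv2.cvtColor(ims[0],cv2.COLOR_RGB2BGR))
cv2.imwrite("pics/scene.png",cv2.cvtColor(ims[1],cv2.COLOR_RGB2BGR))
E
```

```text
{'clock': 0.0, 'joint_pos': [-1.206, 0.241, 0.004, 1.335, 0.0, 1.571], 'joint_vel': [0.001, 0.001, -0.0, -0.001, -0.0, -0.0], 'tau': [0.001, -37.232, 25.241, 0.017, 0.0, 0.0], 'eef_pos': [0.178, -0.466, 0.208], 'tool_rot': [0.983, 0.181, -0.0, -0.001], 'ft_force': [0.148, 0.191, -0.877], 'ft_torque': [-0.045, 0.031, -0.007], 'grasp_force': 0.0, 'grip_width': 0.085}
top [[[1.45, 1.161, -0.754], [1.457, 0.582, -0.754], [1.469, 0.004, -0.762], [1.473, -0.574, -0.756], [1.477, -1.148, -0.751]], [[0.772, 0.675, 0.0], [0.776, 0.337, 0.002], [0.78, 0.001, 0.001], [0.786, -0.336, -0.002], [0.79, -0.673, -0.002]], [[0.519, 0.657, -0.002], [0.523, 0.327, -0.001], [0.526, -0.002, 0.026], [0.532, -0.331, 0.0], [0.537, -0.659, -0.0]], [[0.278, 0.639, -0.004], [0.283, 0.315, 0.002], [0.287, -0.005, 0.0], [0.291, -0.326, 0.0], [0.299, -0.627, 0.033]], [[0.048, 0.62, -0.001], [0.052, 0.306, -0.001], [0.144, -0.005, 0.264], [0.06, -0.323, -0.004], [0.182, -0.428, 0.362]]]
scene
```

View pics/top.png

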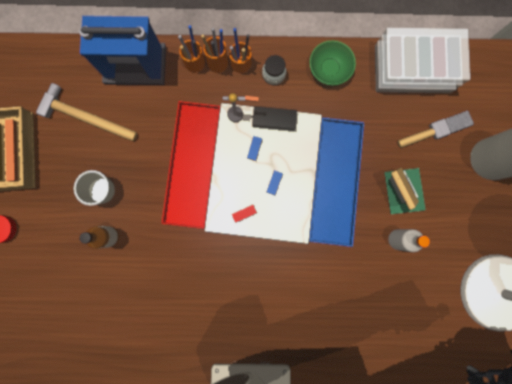

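View pics/scene.png

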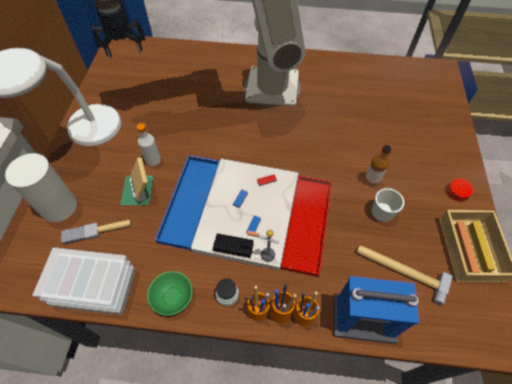

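The top view shows the red tray at left (+y, col 190), the blue tray at right (col 338), and the mat with the scraper at (405,190). The red offcut is at (244,213), the blue ones at (275,183) and (255,149), the charcoal at (275,120) and the clamp at (236,113).

Run:
```python
from h import *
def load(n): return dict(np.load(n+".npz"))
for n in("top","scene"):
    c=load(n);W=cloud(c);hsv=cv2.cvtColor(c["frame"],cv2.COLOR_RGB2HSV).astype(int);h,s,v=hsv[...,0],hsv[...,1],hsv[...,2]
    x,y,z=W[...,0],W[...,1],W[...,2]
    reg=(abs(x-.5)<.3)&(abs(y)<.45)&(z>-.02)
    slab=reg&(s<60)&(v>140)&(abs(z-.03)<.012)&(abs(y)<.22)
    def rect(m,name):
        k,l,st,ce=cv2.connectedComponentsWithStats(m.astype(np.uint8))
        for i in range(1,k):
            if st[i,4]<25: continue
            q=W[l==i]; q=q[~np.isnan(q[:,0])]
            r=cv2.minAreaRect((q[:,:2]*1000).astype(np.float32))
            print(n,name,st[i,4],"c",np.round(r[0],1),"sz",np.round(r[1],1),"ang",round(r[2],1),"px",ce[i].round(),"mean",(np.nanmean(q,0)*1000).round(1),"z95",round(np.percentile(q[:,2],95)*1000,1))
    rect(slab,"slab")
    rect(reg&(s>120)&(h>95)&(h<130)&(v>60),"blue")
    rect(reg&(s>120)&((h<8)|(h>172))&(v>60),"red")
    rect(reg&(h>60)&(h<95)&(s>60),"green")
    sc=reg&(y<-.25)&(x>.35)&(x<.55)&(z>.02)
    rect(sc,"tall-right")
    rect(reg&(v<60)&(abs(y)<.2)&(z>.04),"dark")
    if n=="top":
        rect(reg&(y>.2)&(z>.02),"tall-left")
```

```text
top slab 11335 c [572.7 -26.4] sz [264.4 329.9] ang 83.9 px [264. 178.] mean [555.8 -27.2  28.9] z95 32.3
top slab 112 c [730.8  25.9] sz [44.8 25.7] ang 85.1 px [247. 110.] mean [731.5  19.6  29.3] z95 33.4
top blue 5076 c [ 552.5 -212.2] sz [107.  316.3] ang 83.9 px [337. 182.] mean [ 551.1 -215.4    4.1] z95 18.8
top blue 144 c [630.7  -1.1] sz [17.7 52.1] ang 73.5 px [254. 148.] mean [630.7  -1.3  41.1] z95 44.3
top blue 138 c [543.8 -52.2] sz [16.6 51.4] ang 70.9 px [274. 182.] mean [543.7 -52.1  40.8] z95 43.8
top red 5452 c [595.6 163.9] sz [117.1 331.9] ang 84.0 px [190. 165.] mean [591.9 164.2   5.1] z95 22.5
top red 188 c [465.9  22.5] sz [20.4 56.5] ang 25.3 px [244. 213.] mean [465.8  22.5  40.8] z95 44.2
top green 317 c [ 534.7 -417.8] sz [106.1  32.9] ang 7.3 px [416. 187.] mean [ 541.7 -421.4    2.7] z95 6.1
top green 344 c [ 522.2 -355.7] sz [110.4  41.8] ang 25.6 px [394. 198.] mean [ 512.6 -362.9    2.6] z95 6.0
top tall-right 415 c [ 526.  -373.3] sz [77.9 58.9] ang 25.7 px [407. 192.] mean [ 519.3 -366.    87.7] z95 113.6
top tall-right 53 c [ 497.6 -258.5] sz [ 4
[... 1124 characters left out ...]
n [470.   22.2  42.5] z95 45.6
scene red 3559 c [583.4 162.7] sz [113.1 341.3] ang 83.9 px [307. 226.] mean [598.6 160.8   6.8] z95 23.9
scene green 396 c [ 533.9 -390.6] sz [108.9  90.8] ang 9.5 px [135. 193.] mean [ 544.6 -393.5    3.9] z95 6.8
scene tall-right 523 c [ 415.3 -367.8] sz [40.3 51.1] ang 25.7 px [147. 145.] mean [ 420.6 -364.    96.3] z95 169.1
scene tall-right 269 c [ 525.5 -374.3] sz [77.2 58.1] ang 26.5 px [137. 172.] mean [ 521.2 -370.7   88.9] z95 114.2
scene tall-right 52 c [ 479.1 -257.4] sz [  5.3 138.5] ang 83.9 px [180. 178.] mean [ 484.8 -257.7   23.5] z95 26.5
scene dark 630 c [711.1 -49.2] sz [106.5  47.4] ang 85.2 px [233. 245.] mean [713.5 -49.3  57. ] z95 60.7
```

Run:
```python
from h import *
a=np.load("top.npz")["frame"][140:260,350:450]; b=np.load("scene.npz")["frame"][110:220,90:190]
a=cv2.resize(a,(400,480),interpolation=2); b=cv2.resize(b,(400,480),interpolation=2)
cv2.imwrite("pics/crop.png",cv2.cvtColor(np.hstack([a,b]),cv2.COLOR_RGB2BGR))
```

```text
(no output)
```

View pics/crop.png

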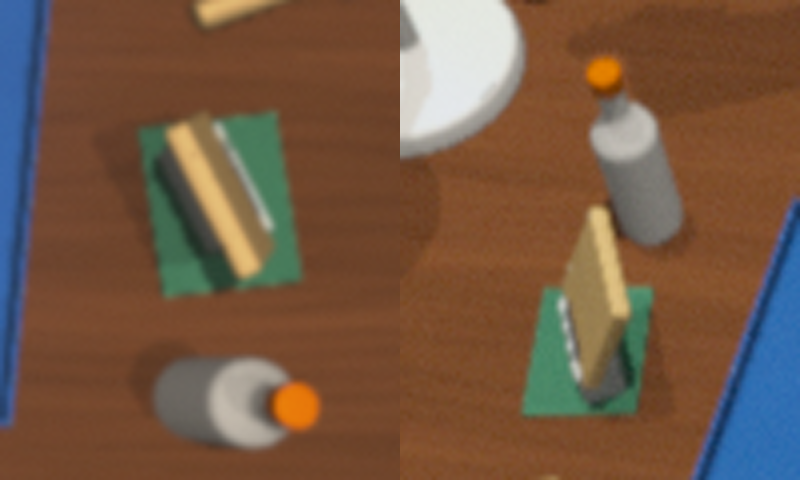

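The crop shows the handle leaning towards world +y, running at about 27° to world x. The bottle stands about 100 mm nearer the base. Next I fit the scraper pose with a model.

```bash
cat >> h.py <<'E'
from scipy.optimize import least_squares
from scipy.spatial.transform import Rotation as R
def sdf(p,h):
    q=np.abs(p)-h
    return np.linalg.norm(np.maximum(q,0),axis=1)+np.minimum(q.max(1),0)
def scr(P,x):  # P in m, pose x=(x,y,yaw), z mat 4mm
    q=(P-[x[0],x[1],.004])@R.from_euler('z',x[2]).as_matrix()
    a=sdf(q-[0,0,.018],[.036,.016,.018])
    b=sdf((q-[0,.022,.0825])@R.from_euler('x',-30,degrees=True).as_matrix()-[0,0,-.0125],[.048,.007,.0415])
    return np.minimum(abs(a),abs(b))
def fit(P,x0=(.53,-.385,.45)):
    r=least_squares(lambda x:scr(P,x),x0,loss='soft_l1',f_scale=.002,x_scale=(.01,.01,.1)); return r
E
python3 - <<'E'
from h import *
A=[]
for n in("top","scene"):
    c=dict(np.load(n+".npz"));W=cloud(c).reshape(-1,3)
    P=W[(np.hypot(W[:,0]-.53,W[:,1]+.385)<.075)&(W[:,2]>.012)]
    r=fit(P);A.append(P);print(n,len(P),r.x.round(4),np.degrees(r.x[2]).round(1),"med err",np.median(scr(P,r.x)).round(4))
    T=W[(abs(W[:,0]-.73)<.08)&(abs(W[:,1]-.04)<.09)&(W[:,2]>.066)]
    print("clamp",T.min(0).round(3),T.max(0).round(3), np.median(T,0).round(3))
r=fit(np.vstack(A));print("both",r.x.round(4),np.degrees(r.x[2]).round(1))
x,y,a=r.x
G=np.array([x,y,.004])+R.from_euler('z',a).apply([0,.022,.0825])
Rt=R.from_euler('z',a)*R.from_euler('x',-30,degrees=True)*R.from_euler('x',180,degrees=True)
tz=Rt.apply([0,0,1]);print("grip",G.round(4),"tcp at grasp",(G+.019*tz).round(4),"tz",tz.round(3),"standoff 120", (G+(.019-.12)*tz).round(4),"q",Rt.as_quat().round(3))
o=get_obs();print("turn rv",(Rt*R.from_quat(o["tool_rot"]).inv()).as_rotvec().round(3),o["eef_pos"])
E
```

```text
top 604 [ 0.5381 -0.381   0.4562] 26.1 med err 0.0006
clamp [ 0.71  -0.008  0.067] [0.732 0.073 0.183] [0.72  0.045 0.163]
scene 517 [ 0.5399 -0.3812  0.4573] 26.2 med err 0.0006
clamp [ 0.714 -0.008  0.068] [0.734 0.074 0.185] [0.725 0.046 0.159]
both [ 0.5397 -0.3807  0.4544] 26.0
grip [ 0.53   -0.3609  0.0865] tcp at grasp [ 0.5342 -0.3694  0.07  ] tz [ 0.219 -0.449 -0.866] standoff 120 [ 0.5078 -0.3155  0.174 ] q [0.941 0.218 0.058 0.252]
turn rv [-0.482 -0.209  0.088] [ 0.17815985 -0.4665129   0.20818497]
```

Call:
send_rows:
  steps: "1 0.02 0.03 0.014 -0.048 -0.021 0.009;1 0.02 0.03 0.014 -0.048 -0.021 0.009;1 0.02 0.03 0.014 -0.048 -0.021 0.009;1 0.02 0.03 0.014 -0.048 -0.021 0.009;1 0.02 0.03 0.014 -0.048 -0.021 0.009"

```text
clock: 0.52
eef_pos: [0.2785, -0.3157, 0.2791]
tool_rot: [0.971, 0.201, 0.03, 0.128]
ft_force: [1.4, -0.4, 1.1]
grip_width: 0.0855
grasp_force: 0.0
```

Call:
send_rows:
  steps: "1 0.036 0 0 -0.048 -0.021 0.009;1 0.036 0 0 -0.048 -0.021 0.009;1 0.036 0 0 -0.048 -0.021 0.009;1 0.036 0 0 -0.048 -0.021 0.009;1 0.036 0 0 -0.048 -0.021 0.009"

```text
clock: 0.93
eef_pos: [0.4599, -0.3163, 0.2792]
tool_rot: [0.94, 0.219, 0.06, 0.253]
ft_force: [-0.6, -0.2, -0.0]
grip_width: 0.0855
grasp_force: 0.0
```

Call:
send_rows:
  steps: "1 0.01 0 -0.02 0 0 0;1 0.01 0 -0.02 0 0 0;1 0.01 0 -0.02 0 0 0;1 0.01 0 -0.02 0 0 0;1 0.01 0 -0.02 0 0 0"

```text
clock: 1.35
eef_pos: [0.5084, -0.3166, 0.1774]
tool_rot: [0.941, 0.219, 0.059, 0.252]
ft_force: [0.7, -0.1, 0.4]
grip_width: 0.0849
grasp_force: 0.0
```

Call:
send_rows:
  steps: "1 0.0052 -0.0106 -0.0215 0 0 0;1 0.0052 -0.0106 -0.0215 0 0 0;1 0.0052 -0.0106 -0.0215 0 0 0;1 0.0052 -0.0106 -0.0215 0 0 0;1 0.005 -0.0105 -0.0214 0 0 0"

```text
clock: 1.77
eef_pos: [0.534, -0.3701, 0.0699]
tool_rot: [0.941, 0.219, 0.059, 0.252]
ft_force: [0.2, -0.7, -0.1]
grip_width: 0.0851
grasp_force: 0.0
```

Call:
send_rows:
  steps: "-1 0 0 0 0 0 0;-1 0 0 0 0 0 0;-1 0 0 0 0 0 0;-1 0 0 0 0 0 0;-1 0 0 0 0 0 0"

```text
clock: 2.18
eef_pos: [0.5351, -0.37, 0.0735]
tool_rot: [0.941, 0.219, 0.06, 0.253]
ft_force: [-0.2, -0.4, 0.5]
grip_width: 0.0258
grasp_force: 0.0
```

Call:
send_rows:
  steps: "-1 0 0 0 0 0 0;-1 0 0 0 0 0 0;-1 0 0 0 0 0 0;-1 0 0 0 0 0 0;-1 0 0 0 0 0 0"

```text
clock: 2.6
eef_pos: [0.5349, -0.3699, 0.0731]
tool_rot: [0.941, 0.219, 0.06, 0.253]
ft_force: [-2.2, 3.4, 6.1]
grip_width: 0.0124
grasp_force: 62.5
```

Call:
send_rows:
  steps: "-1 0 0 0.01 0 0 0;-1 0 0 0.02 0 0 0;-1 0 0 0.025 0 0 0;-1 0 0 0.025 0 0 0;-1 0 0 0.02 0 0 0"

```text
clock: 3.02
eef_pos: [0.5334, -0.3694, 0.1718]
tool_rot: [0.941, 0.219, 0.058, 0.251]
ft_force: [-0.1, -0.1, -3.8]
grip_width: 0.0129
grasp_force: 61.0
```

```bash
cat >> h.py <<'E'
# held scraper: full 6-dof fit, pose = (pos, rotvec) of scraper frame; X0 nominal from tool
Nom=R.from_euler('x',150,degrees=True) # tool rot in scraper frame
TCPs=np.array([0,.022,.0825])+.019*np.array([0,-.5,-np.sqrt(.75)])
def nominal(o):
    Rs=R.from_quat(o["tool_rot"])*Nom.inv(); return Rs,o["eef_pos"]-Rs.apply(TCPs)
def sc6(P,Rs,p):
    q=Rs.inv().apply(P-p)
    a=sdf(q-[0,0,.018],[.036,.016,.018])
    b=sdf((q-[0,.022,.0825])@R.from_euler('x',-30,degrees=True).as_matrix()-[0,0,-.0125],[.048,.007,.0415])
    return np.minimum(abs(a),abs(b)),q
def held():
    o=get_obs();Rs,p=nominal(o);out=[]
    for n in("top","scene"):
        W=cloud(camera(n)).reshape(-1,3);W=W[~np.isnan(W[:,0])]
        q=sc6(W,Rs,p)[1]
        m=(abs(q[:,0])<.06)&(q[:,2]>-.008)&(q[:,2]<.075)&(q[:,1]>-.03)&(q[:,1]<.05)&~((abs(q[:,0])<.018)&(q[:,2]>.05))
        out.append(W[m])
    P=np.vstack(out)
    f=lambda x:sc6(P,R.from_rotvec(x[3:])*Rs,p+x[:3])[0]
    r=least_squares(f,np.zeros(6),loss='soft_l1',f_scale=.002,x_scale=[.01]*3+[.1]*3)
    Rf=R.from_rotvec(r.x[3:])*Rs
    print("n",len(P),"nominal yaw",Rs.as_euler('ZYX',degrees=True).round(1),p.round(4),"offset in scraper frame mm/deg",(Rs.inv().apply(r.x[:3])*1000).round(1),np.degrees(Rs.inv().apply(r.x[3:])).round(1),"med",np.median(f(r.x)).round(4), "fit yaw",Rf.as_euler('ZYX',degrees=True).round(1),(p+r.x[:3]).round(4))
    return Rf,p+r.x[:3]
E
python3 - <<'E'
from h import *
print(get_obs()["eef_pos"].round(4),get_obs()["ft_force"].round(1));held()
E
```

```text
[ 0.5334 -0.3694  0.1718] [-0.1 -0.1 -3.8]
n 327 nominal yaw [26.2  0.   0.1] [ 0.5389 -0.3805  0.1058] offset in scraper frame mm/deg [ 0.8 -2.8  3.9] [-0.7  0.5  1.2] med 0.0012 fit yaw [27.4  0.5 -0.6] [ 0.5408 -0.3826  0.1097]
```

Call:
send_rows:
  steps: "-1 0 0.03 0 0 0 -0.1126;-1 0 0.035 0 0 0 -0.1126;-1 0 0.035 0 0 0 -0.1126;-1 0 0.035 0 0 0 -0.1126;-1 0 0.035 0 0 0 -0.1126"

```text
clock: 3.53
eef_pos: [0.533, -0.2152, 0.1683]
tool_rot: [0.966, -0.026, -0.008, 0.256]
ft_force: [0.6, -0.8, -3.9]
grip_width: 0.013
grasp_force: 60.9
```

Call:
send_rows:
  steps: "-1 -0.015 0.035 0 0 0 0;-1 -0.015 0.035 0 0 0 0;-1 -0.015 0.035 0 0 0 0;-1 -0.015 0.03 -0.01 0 0 0;-1 -0.014 0.025 -0.02 0 0 0"

```text
clock: 3.95
eef_pos: [0.4633, -0.1251, 0.1392]
tool_rot: [0.972, 0.023, 0.007, 0.232]
ft_force: [1.5, -0.5, -3.8]
grip_width: 0.013
grasp_force: 60.9
```

```bash
cat >> h.py <<'E'
C=np.array([.5728,-.0272]);yS=np.radians(-6.1);S=np.array([[np.cos(yS),-np.sin(yS)],[np.sin(yS),np.cos(yS)]])
def toS(p): return (np.asarray(p)[...,:2]-C)@S
def cuts(c):
    W=cloud(c);hsv=cv2.cvtColor(c["frame"],cv2.COLOR_RGB2HSV).astype(int);h,s,v=hsv[...,0],hsv[...,1],hsv[...,2]
    xs=toS(W)
    for nm,m in(("blue",(h>95)&(h<130)),("red",(h<8)|(h>172))):
        m=m&(s>120)&(v>60)&(abs(W[...,2]-.042)<.012)&(abs(xs[...,0])<.16)&(abs(xs[...,1])<.15)
        k,l,st,ce=cv2.connectedComponentsWithStats(m.astype(np.uint8))
        for i in range(1,k):
            if st[i,4]<25: continue
            q=xs[l==i]*1000;r=cv2.minAreaRect(q.astype(np.float32));print(nm,st[i,4],"slab c",np.round(r[0],1),np.round(r[1],1),round(r[2],1),"min",q.min(0).round(),"max",q.max(0).round())
E
python3 - <<'E'
from h import *
o=get_obs();print(o["eef_pos"].round(4))
Rf,p=held();print("scraper in slab",toS(p).round(4),"nominal",toS(nominal(o)[1]).round(4))
for n in("top","scene"):cuts(camera(n))
E
```

```text
[ 0.4633 -0.1251  0.1392]
n 424 nominal yaw [ 2.8 -0.1  3.2] [ 0.4638 -0.1339  0.0726] offset in scraper frame mm/deg [-9.1  1.1 -4.7] [ 1.4  2.1 -1.1] med 0.0011 fit yaw [1.8 2.1 4.6] [ 0.4547 -0.133   0.0679]
scraper in slab [-0.1062 -0.1177] nominal [-0.097  -0.1176]
blue 143 slab c [54.7 32. ] [17.  52.7] 81.0 min [28. 20.] max [81. 43.]
blue 100 slab c [-24.8 -28. ] [17.3 48.6] 76.8 min [-50. -41.] max [  0. -21.]
blue 103 slab c [-22.5 -27.4] [21.  55.8] 76.9 min [-51. -41.] max [  5. -13.]
blue 98 slab c [54.9 33.5] [20.4 46.7] 80.7 min [30. 21.] max [77. 46.]
red 113 slab c [-108.4   38.7] [24.  57.5] 32.1 min [-128.   11.] max [-84.  65.]
```

Run:
```python
from h import *
o=get_obs();print(o["joint_pos"].round(3),o["joint_vel"].round(3),R.from_quat(o["tool_rot"]).as_euler('ZYX',degrees=True).round(2))
```

```text
[ 0.046  0.235 -0.294  1.045 -0.469  3.141] [-0.012 -0.002  0.069 -0.001 -0.009 -0.001] [  2.66   0.19 153.11]
```

Joint 6 has reached its limit at this seam. I'll turn the scraper the other way by half a turn, so the handle leans -y and joint 6 is near 0; either face may push.

Call:
send_rows:
  steps: "-1 0 0 0.004 0 0 0.12;-1 0 0 0.004 0 0 0.12;-1 0 0 0.004 0 0 0.12;-1 0 0 0.004 0 0 0.12;-1 0 0 0.004 0 0 0.12"

```text
clock: 4.57
eef_pos: [0.4639, -0.1269, 0.1602]
tool_rot: [0.921, 0.311, 0.075, 0.221]
ft_force: [-0.4, 0.2, -4.4]
grip_width: 0.0129
grasp_force: 60.9
```

Call:
send_rows:
  steps: "-1 0 0.003 0 0 0 0.12;-1 0 0.003 0 0 0 0.12;-1 0 0.003 0 0 0 0.12;-1 0 0.003 0 0 0 0.12;-1 0 0.003 0 0 0 0.12"

```text
clock: 4.98
eef_pos: [0.4631, -0.1123, 0.1601]
tool_rot: [0.788, 0.569, 0.136, 0.189]
ft_force: [-0.2, 0.1, -3.6]
grip_width: 0.0127
grasp_force: 60.9
```

Call:
send_rows:
  steps: "-1 0 0.003 0 0 0 0.12;-1 0 0.003 0 0 0 0.12;-1 0 0.003 0 0 0 0.12;-1 0 0.003 0 0 0 0.12;-1 0 0.003 0 0 0 0.12"

```text
clock: 5.4
eef_pos: [0.463, -0.0981, 0.1599]
tool_rot: [0.585, 0.777, 0.185, 0.141]
ft_force: [0.7, 0.3, -4.2]
grip_width: 0.013
grasp_force: 60.9
```

Call:
send_rows:
  steps: "-1 0 0.003 0 0 0 0.12;-1 0 0.003 0 0 0 0.12;-1 0 0.003 0 0 0 0.12;-1 0 0.003 0 0 0 0.12;-1 0 0.003 0 0 0 0.12"

```text
clock: 5.82
eef_pos: [0.4635, -0.0839, 0.1597]
tool_rot: [0.33, 0.915, 0.217, 0.079]
ft_force: [0.4, 0.3, -3.5]
grip_width: 0.0126
grasp_force: 60.9
```

Call:
send_rows:
  steps: "-1 0 0.003 0 0 0 0.12;-1 0 0.003 0 0 0 0.12;-1 0 0.003 0 0 0 0.12;-1 0 0.003 0 0 0 0.12;-1 0 0.003 0 0 0 0.12"

```text
clock: 6.23
eef_pos: [0.4642, -0.0691, 0.1593]
tool_rot: [0.044, 0.972, 0.231, 0.011]
ft_force: [0.6, -0.1, -3.9]
grip_width: 0.0122
grasp_force: 60.9
```

```bash
cat >> h.py <<'E'
def corr(yaw=173.9):
    o=get_obs();Rt=R.from_euler('z',yaw,degrees=True)*Nom
    print("tcp",o["eef_pos"].round(4),"turn needed",(Rt*R.from_quat(o["tool_rot"]).inv()).as_rotvec().round(4),"j",o["joint_pos"].round(2),"F",o["ft_force"].round(1))
E
python3 -c "
from h import *
corr();held()"
```

```text
tcp [ 0.4642 -0.0691  0.1593] turn needed [ 0.0574 -0.0049 -0.0154] j [-0.44  0.33 -0.11  1.31  0.44 -0.39] F [ 0.6 -0.1 -3.9]
n 727 nominal yaw [174.8   0.    3.3] [ 0.465  -0.0605  0.0927] offset in scraper frame mm/deg [-0.9 -1.7 -2.1] [-0.5 -0.1  0.1] med 0.0007 fit yaw [ 1.748e+02 -1.000e-01  2.800e+00] [ 0.4661 -0.059   0.0905]
```

Call:
send_rows:
  steps: "-1 -0.003 0.003 0 0.029 -0.0025 -0.008;-1 -0.003 0.003 0 0.0285 -0.0025 -0.0075;-1 0 0 -0.02 0 0 0;-1 0 0 -0.02 0 0 0;-1 0 0 -0.013 0 0 0"

```text
clock: 6.75
eef_pos: [0.4562, -0.0615, 0.1052]
tool_rot: [0.056, 0.964, 0.26, 0.014]
ft_force: [-0.8, 0.0, -4.1]
grip_width: 0.0128
grasp_force: 60.8
```

Run:
```python
from h import *
corr();Rf,p=held();print(toS(p).round(4))
c=camera("scene");cv2.imwrite("pics/s2.png",cv2.cvtColor(cv2.resize(c["frame"][130:290,140:350],(788,600),interpolation=2),cv2.COLOR_RGB2BGR))
W=cloud(c);q=toS(W);m=(abs(q[...,0]+.02)<.03)&(q[...,1]>.03)&(q[...,1]<.1);print("slab z here",np.nanmedian(W[...,2][m]).round(4))
```

```text
tcp [ 0.4562 -0.0615  0.1052] turn needed [-0.0024 -0.0021  0.008 ] j [-0.47  0.38 -0.21  1.18  0.49 -0.41] F [-0.8  0.  -4.1]
n 893 nominal yaw [ 1.734e+02 -1.000e-01 -1.000e-01] [ 0.4575 -0.049   0.0392] offset in scraper frame mm/deg [-23.5  -4.6 -13.3] [  2.1  18.7 -10.8] med 0.0012 fit yaw [162.6  18.7   0.2] [ 0.4813 -0.0471  0.0258]
[-0.0889 -0.0295]
slab z here 0.0304
```

View pics/s2.png

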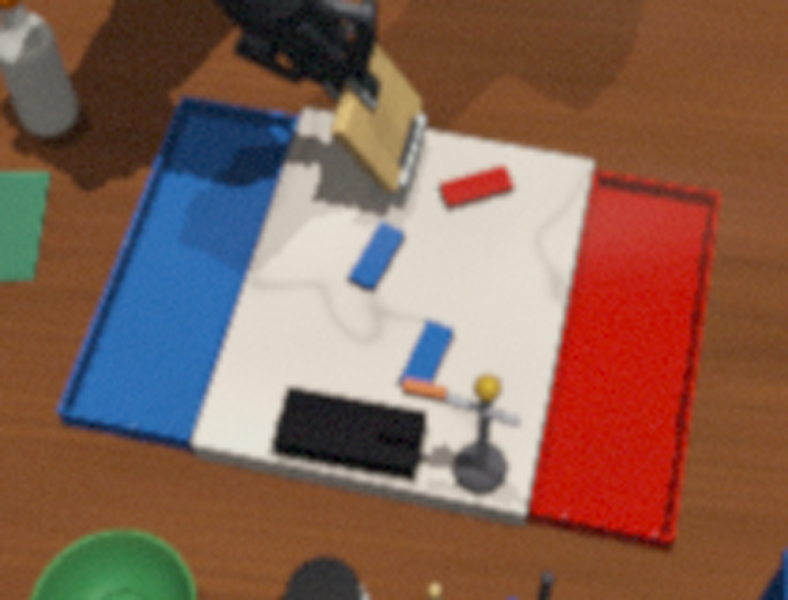

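The picture shows the scraper just above the slab at (395,130), with its face towards the red offcut at (476,187). Both blue offcuts at (377,256) and (428,352) are clear of it.

Call:
send_rows:
  steps: "-1 0.002 0 -0.003 0 0 0.008;-1 0.0013 0.012 0 0 0 0;-1 0.0013 0.012 0 0 0 0;-1 0.0013 0.012 0 0 0 0;-1 0.0013 0.012 0 0 0 0"

```text
clock: 7.32
eef_pos: [0.4656, -0.0129, 0.1049]
tool_rot: [0.05, 0.964, 0.26, 0.014]
ft_force: [-0.4, -0.4, -4.3]
grip_width: 0.0126
grasp_force: 60.9
```

Call:
send_rows:
  steps: "-1 0.0013 0.012 0 0 0 0;-1 0.0013 0.012 0 0 0 0;-1 0.0013 0.012 0 0 0 0;-1 0.0013 0.012 0 0 0 0;-1 0.0013 0.012 0 0 0 0"

```text
clock: 7.73
eef_pos: [0.472, 0.0475, 0.1051]
tool_rot: [0.05, 0.964, 0.26, 0.014]
ft_force: [0.1, -0.3, -3.9]
grip_width: 0.0127
grasp_force: 60.9
```

Run:
```python
from h import *
corr();print(toS(nominal(get_obs())[1]).round(4),nominal(get_obs())[1][2].round(4))
for n in("top","scene"):cuts(camera(n))
```

```text
tcp [0.472  0.0475 0.1051] turn needed [-0.0026  0.0019 -0.0029] j [-0.25  0.32 -0.3   1.03  0.52 -0.17] F [ 0.1 -0.3 -3.9]
[-0.1081  0.0762] 0.039
blue 144 slab c [54.8 31.9] [17.6 52.6] 80.2 min [29. 20.] max [81. 43.]
blue 135 slab c [-26.5 -27.9] [16.7 52.6] 77.3 min [-51. -41.] max [ -0. -15.]
red 207 slab c [-129.2  116.9] [23.7 57.2] 64.6 min [-156.   99.] max [-100.  138.]
blue 99 slab c [-21.8 -27.9] [20.9 56.3] 78.6 min [-49. -42.] max [  6. -14.]
blue 97 slab c [54.7 33.5] [20.4 48.7] 80.7 min [31. 20.] max [79. 46.]
red 120 slab c [-127.1  119.4] [22.9 60. ] 70.8 min [-158.  101.] max [-98. 139.]
```

Call:
send_rows:
  steps: "-1 -0.002 -0.015 0.01 0 0 0;-1 0 0 0.03 0 0 0;-1 -0.02 0.016 0.01 0 0 0;-1 -0.025 0.016 0 0 0 0;-1 -0.025 0.016 0 0 0 0"

```text
clock: 8.25
eef_pos: [0.3999, 0.0797, 0.1554]
tool_rot: [0.05, 0.964, 0.26, 0.015]
ft_force: [-0.4, 0.3, -3.9]
grip_width: 0.0127
grasp_force: 60.9
```

Call:
send_rows:
  steps: "-1 -0.024 0.016 0 0 0 0;-1 0 0 -0.02 0 0 0;-1 0 0 -0.02 0 0 0;-1 0 0 -0.014 0 0 0;-1 0 0 0 0 0 0"

```text
clock: 8.67
eef_pos: [0.3733, 0.096, 0.0984]
tool_rot: [0.05, 0.964, 0.26, 0.011]
ft_force: [-1.5, -0.3, -3.6]
grip_width: 0.0127
grasp_force: 60.9
```

Run:
```python
from h import *
corr();print(toS(nominal(get_obs())[1]).round(4),nominal(get_obs())[1][2].round(4))
held()
for n in("top","scene"):cuts(camera(n))
```

```text
tcp [0.3733 0.096  0.0984] turn needed [-0.0029 -0.0039 -0.003 ] j [-0.18  0.13 -0.57  0.92  0.52 -0.09] F [-1.5 -0.3 -3.6]
[-0.2118  0.114 ] 0.0324
n 739 nominal yaw [ 1.741e+02 -2.000e-01 -1.000e-01] [0.3743 0.1086 0.0324] offset in scraper frame mm/deg [-26.1  -0.2 -11.9] [  5.3  17.8 -11.9] med 0.002 fit yaw [162.6  17.9   3.4] [0.4002 0.1062 0.0205]
blue 145 slab c [54.6 32. ] [17.8 52.5] 80.1 min [28. 20.] max [81. 43.]
blue 138 slab c [-26.4 -27.9] [16.6 52. ] 77.0 min [-51. -41.] max [  0. -15.]
red 217 slab c [-129.9  119.4] [23.5 57.5] 70.0 min [-158.  100.] max [-100.  138.]
blue 102 slab c [-22.7 -27.4] [19.7 57.3] 78.5 min [-51. -41.] max [  7. -14.]
blue 98 slab c [54.3 33.1] [20.2 48.7] 80.5 min [29. 21.] max [77. 46.]
red 117 slab c [-127.5  118.8] [23.1 60.2] 69.9 min [-159.  101.] max [-97. 139.]
```

Call:
send_rows:
  steps: "-1 0 0.003 0.004 0 0 0;-1 0 0 0 0 0 0;-1 0.0105 -0.0011 0 0 0 0;-1 0.0105 -0.0011 0 0 0 0;-1 0.008 -0.001 0 0 0 0"

```text
clock: 9.28
eef_pos: [0.4061, 0.0959, 0.1043]
tool_rot: [0.049, 0.964, 0.26, 0.014]
ft_force: [0.3, -0.4, -3.5]
grip_width: 0.0128
grasp_force: 60.9
```

Call:
send_rows:
  steps: "-1 0.006 -0.0006 0 0 0 0;-1 0.006 -0.0006 0 0 0 0;-1 0.003 -0.0003 0 0 0 0;-1 0 0 0 0 0 0;-1 0 0 0 0 0 0"

```text
clock: 9.7
eef_pos: [0.4188, 0.0947, 0.1036]
tool_rot: [0.05, 0.964, 0.26, 0.013]
ft_force: [-0.1, 0.1, -3.7]
grip_width: 0.013
grasp_force: 60.8
```

Run:
```python
from h import *
corr();print(toS(nominal(get_obs())[1]).round(4),nominal(get_obs())[1][2].round(4))
for n in("top","scene"):cuts(camera(n))
```

```text
tcp [0.4188 0.0947 0.1036] turn needed [-0.0038 -0.0014 -0.0035] j [-0.17  0.21 -0.47  0.94  0.53 -0.08] F [-0.1  0.1 -3.7]
[-0.1663  0.1176] 0.0376
blue 144 slab c [55. 32.] [17.9 53.2] 79.8 min [28. 20.] max [81. 43.]
blue 141 slab c [-26.5 -27.7] [16.8 52. ] 76.9 min [-53. -41.] max [  0. -15.]
red 191 slab c [-97.3 119.9] [24.1 56.4] 70.9 min [-123.  102.] max [-70. 139.]
blue 101 slab c [-22.  -28.2] [20.7 56.8] 77.3 min [-48. -42.] max [  5. -13.]
blue 98 slab c [54.7 33.2] [19.8 48.4] 79.0 min [29. 21.] max [77. 46.]
red 124 slab c [-98.8 121.1] [26.8 66.2] 78.4 min [-130.  103.] max [-66. 138.]
```

Call:
send_rows:
  steps: "-1 -0.012 0.001 0 0 0 0;-1 0 0 0.03 0 0 0;-1 0 -0.016 0.02 0 0 0;-1 0.016 -0.016 0 0 0 0;-1 0.02 -0.016 0 0 0 0"

```text
clock: 10.22
eef_pos: [0.4428, 0.0473, 0.1554]
tool_rot: [0.049, 0.964, 0.26, 0.014]
ft_force: [0.4, 0.6, -3.2]
grip_width: 0.0127
grasp_force: 60.9
```

Call:
send_rows:
  steps: "-1 0.02 -0.016 0 0 0 0;-1 0.015 0 -0.02 0 0 0;-1 0 0 -0.02 0 0 0;-1 0 0 -0.01 0 0 0;-1 0 0 0 0 0 0"

```text
clock: 10.63
eef_pos: [0.4751, 0.0323, 0.1013]
tool_rot: [0.051, 0.964, 0.261, 0.01]
ft_force: [-0.9, 0.4, -4.4]
grip_width: 0.0124
grasp_force: 60.9
```

Run:
```python
from h import *
corr();print(toS(nominal(get_obs())[1]).round(4),nominal(get_obs())[1][2].round(4))
for n in("top",):cuts(camera(n))
```

```text
tcp [0.4751 0.0323 0.1013] turn needed [-0.0051 -0.0073 -0.0034] j [-0.28  0.35 -0.28  1.06  0.52 -0.2 ] F [-0.9  0.4 -4.4]
[-0.1041  0.0615] 0.0353
blue 145 slab c [55.1 32. ] [17.6 53.6] 79.8 min [28. 20.] max [81. 43.]
blue 121 slab c [-25.8 -28.3] [15.8 50.3] 76.8 min [-49. -40.] max [ -1. -17.]
red 213 slab c [-97.4 119.9] [23.8 56.4] 71.2 min [-126.  102.] max [-70. 139.]
```

Call:
send_rows:
  steps: "-1 0.001 0.009 0 0 0 0;-1 0.001 0.009 0 0 0 0;-1 0.001 0.009 0 0 0 0;-1 0.001 0.009 0 0 0 0;-1 0.001 0.009 0 0 0 0"

```text
clock: 11.1
eef_pos: [0.4831, 0.078, 0.1046]
tool_rot: [0.049, 0.964, 0.26, 0.013]
ft_force: [0.0, 0.1, -3.0]
grip_width: 0.0126
grasp_force: 60.9
```

Call:
send_rows:
  steps: "-1 0.001 0.009 0 0 0 0;-1 0.001 0.009 0 0 0 0;-1 0.001 0.009 0 0 0 0;-1 0.001 0.009 0 0 0 0;-1 0 0 0 0 0 0"

```text
clock: 11.52
eef_pos: [0.4867, 0.1145, 0.1039]
tool_rot: [0.049, 0.964, 0.261, 0.013]
ft_force: [-0.0, 0.4, -4.6]
grip_width: 0.0126
grasp_force: 60.9
```

Run:
```python
from h import *
corr();print(toS(nominal(get_obs())[1]).round(4),nominal(get_obs())[1][2].round(4))
c=camera("top");cuts(c);d=camera("scene");cuts(d)
f=np.hstack([cv2.resize(c["frame"][90:260,160:280],(400,560),interpolation=2),cv2.resize(d["frame"][150:290,240:340],(400,560),interpolation=2)])
cv2.imwrite("pics/r3.png",cv2.cvtColor(f,cv2.COLOR_RGB2BGR))
```

```text
tcp [0.4867 0.1145 0.1039] turn needed [-0.0045 -0.0005 -0.0057] j [-0.1   0.31 -0.31  0.95  0.53 -0.  ] F [-0.   0.4 -4.6]
[-0.1008  0.1445] 0.0379
blue 144 slab c [54.4 32. ] [17.5 53.2] 80.0 min [28. 20.] max [81. 43.]
blue 101 slab c [-22.1 -27. ] [20.5 57.4] 76.8 min [-49. -42.] max [  8. -14.]
blue 97 slab c [53.9 33.5] [19.9 47.2] 82.1 min [29. 21.] max [77. 46.]
```

View pics/r3.png

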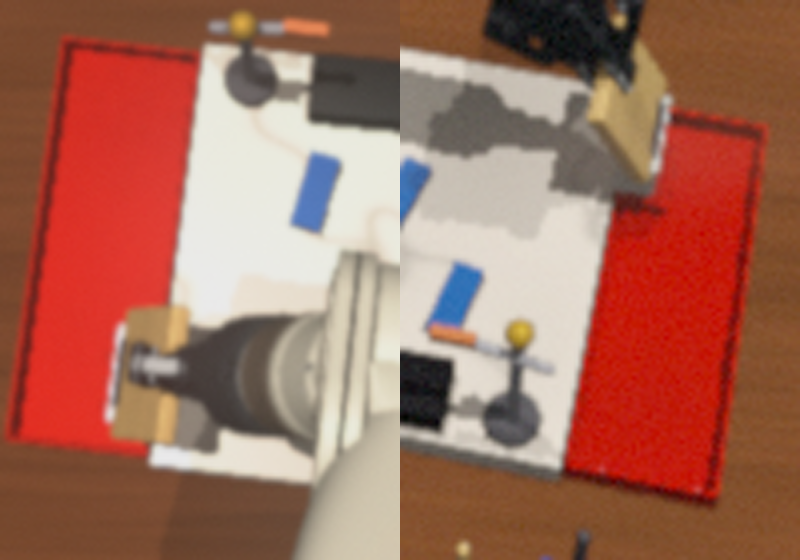

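The red offcut is no longer on the slab: the scraper at (150,370) stands over the red tray edge. I'll lift, check the tray by depth, and go on to the first blue.

Call:
send_rows:
  steps: "-1 0 -0.005 0.02 0 0 0;-1 0 0 0.03 0 0 0;-1 0.016 -0.03 0 0 0 0;-1 0.016 -0.03 0 0 0 0;-1 0.016 -0.03 0 0 0 0"

```text
clock: 12.03
eef_pos: [0.5357, 0.0163, 0.1547]
tool_rot: [0.049, 0.964, 0.26, 0.014]
ft_force: [1.0, 0.2, -4.9]
grip_width: 0.0122
grasp_force: 60.9
```

Call:
send_rows:
  steps: "-1 0.016 -0.029 0 0 0 0;-1 0 0 -0.02 0 0 0;-1 0 0 -0.02 0 0 0;-1 0 0 -0.01 0 0 0;-1 0 0 0 0 0 0"

```text
clock: 12.45
eef_pos: [0.5486, -0.0114, 0.1008]
tool_rot: [0.051, 0.964, 0.261, 0.01]
ft_force: [-0.7, 0.9, -4.0]
grip_width: 0.0126
grasp_force: 60.8
```

```bash
cat >> h.py <<'E'
def tray(c,sgn):
    W=cloud(c);q=toS(W);m=(sgn*q[...,1]>.140)&(sgn*q[...,1]<.236)&(abs(q[...,0])<.152)&(W[...,2]>.010)&(W[...,2]<.06)
    k,l,st,ce=cv2.connectedComponentsWithStats(m.astype(np.uint8))
    for i in range(1,k):
        if st[i,4]>20:
            p=q[l==i]*1000;print("in tray",sgn,st[i,4],"mean",p.mean(0).round(),"min",p.min(0).round(),"max",p.max(0).round(),"z",np.percentile(W[l==i][:,2],[10,90]).round(3),"px",ce[i].round())
E
python3 - <<'E'
from h import *
corr(173.6);print(toS(nominal(get_obs())[1]).round(4),nominal(get_obs())[1][2].round(4))
for n in("top","scene"):
    c=camera(n);cuts(c);tray(c,1)
E
```

```text
tcp [ 0.5486 -0.0114  0.1008] turn needed [-0.0051 -0.007  -0.0077] j [-0.32  0.49 -0.04  1.17  0.51 -0.24] F [-0.7  0.9 -4. ]
[-0.0263  0.0259] 0.0348
blue 142 slab c [55.3 31.8] [17.6 51.8] 80.0 min [31. 20.] max [81. 43.]
in tray 1 224 mean [-100.  162.] min [-130.  150.] max [-70. 175.] z [0.012 0.018] px [196. 203.]
blue 51 slab c [ -9.4 -32. ] [19.5 30.3] 86.6 min [-24. -42.] max [  6. -22.]
blue 98 slab c [54.4 33.5] [20.1 49.6] 79.6 min [29. 21.] max [77. 46.]
in tray 1 130 mean [-97. 162.] min [-130.  150.] max [-68. 174.] z [0.013 0.019] px [304. 194.]
```

The red offcut lies flat in the red tray. Now I push the first blue.

Call:
send_rows:
  steps: "-1 -0.0013 -0.01 0 0 0 0;-1 -0.0013 -0.01 0 0 0 0;-1 -0.0013 -0.012 0 0 0 0;-1 -0.0013 -0.012 0 0 0 0;-1 -0.0013 -0.012 0 0 0 0"

```text
clock: 12.97
eef_pos: [0.5446, -0.069, 0.1045]
tool_rot: [0.05, 0.964, 0.26, 0.014]
ft_force: [-0.9, 0.1, -3.8]
grip_width: 0.0127
grasp_force: 60.8
```

Call:
send_rows:
  steps: "-1 -0.0013 -0.012 0 0 0 0;-1 -0.0013 -0.012 0 0 0 0;-1 -0.0013 -0.012 0 0 0 0;-1 -0.0013 -0.012 0 0 0 0;-1 0 0 0 0 0 0"

```text
clock: 13.38
eef_pos: [0.5392, -0.1184, 0.1034]
tool_rot: [0.051, 0.964, 0.259, 0.013]
ft_force: [-0.1, 0.5, -3.5]
grip_width: 0.013
grasp_force: 60.8
```

Run:
```python
from h import *
corr(173.6);print(toS(nominal(get_obs())[1]).round(4),nominal(get_obs())[1][2].round(4))
for n in("top","scene"):cuts(camera(n))
```

```text
tcp [ 0.5392 -0.1184  0.1034] turn needed [-0.0022 -0.0007 -0.006 ] j [-0.49  0.56  0.09  1.31  0.48 -0.44] F [-0.1  0.5 -3.5]
[-0.0237 -0.0816] 0.0374
blue 143 slab c [54.7 32.1] [17.4 52.3] 80.5 min [28. 20.] max [80. 43.]
blue 98 slab c [53.8 33.6] [20.2 49.6] 80.7 min [30. 21.] max [78. 46.]
```

Call:
send_rows:
  steps: "-1 -0.0012 -0.011 0 0 0 0;-1 -0.0012 -0.011 0 0 0 0;-1 -0.0012 -0.011 0 0 0 0;-1 -0.0012 -0.011 0 0 0 0;-1 -0.0012 -0.011 0 0 0 0"

```text
clock: 13.9
eef_pos: [0.5331, -0.1717, 0.1038]
tool_rot: [0.05, 0.964, 0.26, 0.013]
ft_force: [-0.2, -0.1, -3.7]
grip_width: 0.0131
grasp_force: 60.8
```

Call:
send_rows:
  steps: "-1 -0.0007 -0.007 0 0 0 0;-1 0 0 0 0 0 0;-1 0 0.005 0.02 0 0 0;-1 0 0.01 0.025 0 0 0;-1 0.005 0.03 0.01 0 0 0"

```text
clock: 14.32
eef_pos: [0.5385, -0.1355, 0.1609]
tool_rot: [0.052, 0.964, 0.259, 0.015]
ft_force: [1.3, 0.2, -2.8]
grip_width: 0.0127
grasp_force: 60.9
```

Call:
send_rows:
  steps: "-1 0.016 0.035 0 0 0 0;-1 0.016 0.035 0 0 0 0;-1 0.016 0.035 0 0 0 0;-1 0.016 0.035 0 0 0 0;-1 0.012 0.03 0 0 0 0"

```text
clock: 14.73
eef_pos: [0.6138, 0.0405, 0.159]
tool_rot: [0.049, 0.964, 0.261, 0.013]
ft_force: [0.4, -0.4, -3.9]
grip_width: 0.0125
grasp_force: 60.8
```

Run:
```python
from h import *
corr(173.6);print(toS(nominal(get_obs())[1]).round(4),nominal(get_obs())[1][2].round(4))
for n in("top","scene"):
    c=camera(n);cuts(c);tray(c,-1)
```

```text
tcp [0.6138 0.0405 0.159 ] turn needed [-0.0046 -0.0007 -0.0101] j [-0.2   0.52  0.17  1.28  0.53 -0.12] F [ 0.4 -0.4 -3.9]
[0.0335 0.0845] 0.093
blue 97 slab c [53.8 33.2] [20.9 47.8] 82.0 min [30. 20.] max [76. 46.]
in tray -1 61 mean [ -18. -146.] min [ -53. -151.] max [   9. -140.] z [0.02 0.03] px [203. 195.]
```

Run:
```python
from h import *
c=camera("top");d=camera("scene")
f=np.hstack([cv2.resize(c["frame"][110:250,290:390],(400,560),interpolation=2),cv2.resize(d["frame"][140:280,150:250],(400,560),interpolation=2)])
cv2.imwrite("pics/b4.png",cv2.cvtColor(f,cv2.COLOR_RGB2BGR))
W=cloud(d);q=toS(W)
m=(abs(q[...,0]+.02)<.025)
for a in range(-180,-110,4):
    k=m&(q[...,1]*1000>=a)&(q[...,1]*1000<a+4); print(a,np.nanmedian(W[...,2][k]).round(4) if k.any() else None,end="; ")
```

```text
-180 0.004; -176 0.0037; -172 0.0035; -168 0.0046; -164 0.0037; -160 0.0038; -156 0.0032; -152 0.0283; -148 0.0274; -144 0.0289; -140 0.0212; -136 0.0237; -132 0.5934; -128 0.5935; -124 0.5959; -120 0.5964; -116 0.5949; -112 0.5961;
```

View pics/b4.png

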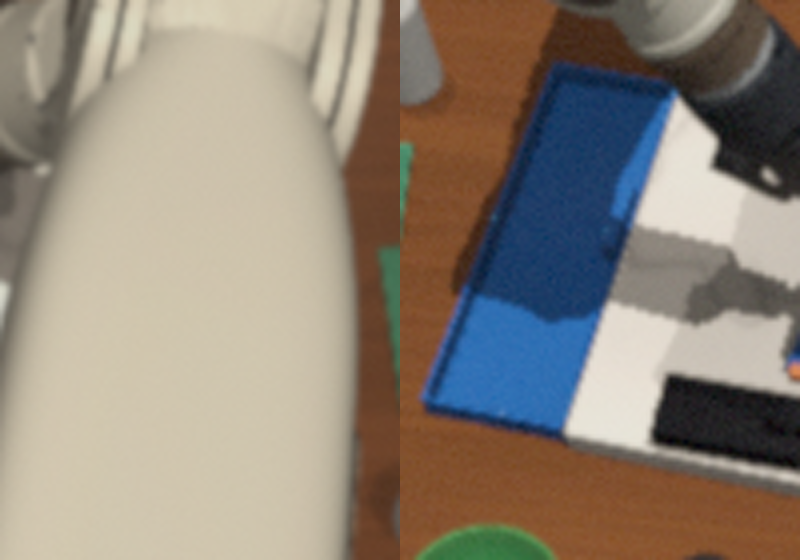

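The crops show the arm hiding the tray from the top. In the scene view a small dark shape at (615,235) is the first blue, standing on its narrow side inside the blue tray: its top is at 28 mm, at slab y -140 to -152. Next is the second blue.

Call:
send_rows:
  steps: "-1 0.008 0 0 0 0 -0.004;-1 0.008 0 0 0 0 -0.004;-1 0 0 -0.022 0 0 0;-1 0 0 -0.022 0 0 0;-1 0 0 -0.012 0 0 0"

```text
clock: 15.35
eef_pos: [0.6292, 0.036, 0.1003]
tool_rot: [0.055, 0.964, 0.26, 0.013]
ft_force: [-0.8, 0.1, -4.9]
grip_width: 0.0128
grasp_force: 60.8
```

Call:
send_rows:
  steps: "-1 0 0 0 0 0 0;-1 -0.001 -0.009 0 0 0 0;-1 -0.001 -0.009 0 0 0 0;-1 -0.001 -0.01 0 0 0 0;-1 -0.001 -0.01 0 0 0 0"

```text
clock: 15.77
eef_pos: [0.6261, -0.002, 0.1039]
tool_rot: [0.054, 0.964, 0.26, 0.015]
ft_force: [-0.6, 0.9, -4.0]
grip_width: 0.0128
grasp_force: 61.5
```

Run:
```python
from h import *
corr(173.6);print(toS(nominal(get_obs())[1]).round(4),nominal(get_obs())[1][2].round(4))
for n in("top","scene"):
    c=camera(n);cuts(c)
```

```text
tcp [ 0.6261 -0.002   0.1039] turn needed [-0.0033  0.0012  0.0001] j [-0.26  0.61  0.17  1.22  0.52 -0.18] F [-0.6  0.9 -4. ]
[0.0505 0.0434] 0.0379
blue 28 slab c [76.7 11.1] [23.3 13.7] 1.9 min [65.  4.] max [88. 18.]
```

Call:
send_rows:
  steps: "-1 -0.0013 -0.012 0 0 0 0;-1 -0.0013 -0.012 0 0 0 0;-1 -0.0013 -0.012 0 0 0 0;-1 -0.0013 -0.012 0 0 0 0;-1 -0.0013 -0.012 0 0 0 0"

```text
clock: 16.28
eef_pos: [0.6188, -0.0618, 0.1028]
tool_rot: [0.054, 0.964, 0.26, 0.014]
ft_force: [-0.1, 0.6, -3.4]
grip_width: 0.0126
grasp_force: 61.5
```

Call:
send_rows:
  steps: "-1 -0.0013 -0.012 0 0 0 0;-1 -0.0013 -0.012 0 0 0 0;-1 -0.0013 -0.012 0 0 0 0;-1 -0.0013 -0.012 0 0 0 0;-1 -0.0013 -0.012 0 0 0 0"

```text
clock: 16.7
eef_pos: [0.6123, -0.1216, 0.1027]
tool_rot: [0.054, 0.964, 0.26, 0.014]
ft_force: [0.9, 0.8, -4.1]
grip_width: 0.0123
grasp_force: 61.5
```

Call:
send_rows:
  steps: "-1 -0.0013 -0.012 0 0 0 0;-1 -0.0013 -0.012 0 0 0 0;-1 -0.0013 -0.012 0 0 0 0;-1 -0.0013 -0.012 0 0 0 0;-1 -0.0013 -0.012 0 0 0 0"

```text
clock: 17.12
eef_pos: [0.6058, -0.1816, 0.1027]
tool_rot: [0.054, 0.964, 0.26, 0.014]
ft_force: [-0.3, 0.5, -4.4]
grip_width: 0.0128
grasp_force: 61.5
```

Run:
```python
from h import *
corr(173.6);print(toS(nominal(get_obs())[1]).round(4),nominal(get_obs())[1][2].round(4))
for n in("top","scene"):
    c=camera(n);cuts(c);tray(c,-1)
```

```text
tcp [ 0.6058 -0.1816  0.1027] turn needed [-0.0035 -0.0007 -0.0007] j [-0.53  0.74  0.4   1.47  0.48 -0.48] F [-0.3  0.5 -4.4]
[ 0.0492 -0.1373] 0.0367
in tray -1 97 mean [ -24. -145.] min [ -53. -151.] max [   6. -140.] z [0.024 0.029] px [320. 188.]
in tray -1 22 mean [ -39. -145.] min [ -55. -151.] max [ -23. -141.] z [0.025 0.03 ] px [205. 189.]
in tray -1 61 mean [  78. -167.] min [  58. -179.] max [  88. -141.] z [0.014 0.036] px [188. 221.]
```

Call:
send_rows:
  steps: "-1 -0.0006 -0.006 0 0 0 0;-1 0 0 0 0 0 0;-1 0 0.01 0.025 0 0 0;-1 0 0.015 0.025 0 0 0;-1 -0.005 0.02 0.025 0 0 0"

```text
clock: 17.63
eef_pos: [0.6007, -0.1411, 0.1778]
tool_rot: [0.054, 0.964, 0.261, 0.014]
ft_force: [0.5, 0.4, -2.9]
grip_width: 0.0127
grasp_force: 61.5
```

Call:
send_rows:
  steps: "-1 -0.01 0.01 0 0 0 -0.117;-1 -0.01 0.01 0 0 0 -0.117;-1 -0.01 0 0 0 0 -0.117;-1 -0.01 0 0 0 0 -0.117;-1 0 0 0 0 0 -0.117"

```text
clock: 18.05
eef_pos: [0.5577, -0.12, 0.1776]
tool_rot: [0.332, 0.907, 0.245, 0.088]
ft_force: [0.2, 0.3, -4.1]
grip_width: 0.0125
grasp_force: 61.5
```

Call:
send_rows:
  steps: "-1 0 0 0 0 0 -0.117;-1 0 0 0 0 0 -0.117;-1 0 0 0 0 0 -0.117;-1 0 0 0 0 0 -0.117;-1 0 0 0 0 0 -0.117"

```text
clock: 18.47
eef_pos: [0.5588, -0.1202, 0.1776]
tool_rot: [0.579, 0.772, 0.209, 0.155]
ft_force: [0.4, 0.4, -3.8]
grip_width: 0.0129
grasp_force: 61.5
```

Call:
send_rows:
  steps: "-1 0 0 0 0 0 -0.117;-1 0 0 0 0 0 -0.117;-1 0 0 0 0 0 -0.117;-1 0 0 0 0 0 -0.117;-1 0 0 0 0 0 -0.117"

```text
clock: 18.88
eef_pos: [0.5583, -0.1198, 0.1771]
tool_rot: [0.777, 0.573, 0.155, 0.208]
ft_force: [-0.2, -0.7, -2.2]
grip_width: 0.0126
grasp_force: 61.5
```

Call:
send_rows:
  steps: "-1 0 0 0 0 0 -0.117;-1 0 0 0 0 0 -0.117;-1 0 0 0 0 0 -0.117;-1 0 0 0 0 0 -0.117;-1 0 0 0 0 0 -0.117"

```text
clock: 19.3
eef_pos: [0.5588, -0.1193, 0.1773]
tool_rot: [0.909, 0.326, 0.088, 0.244]
ft_force: [0.8, -0.9, -3.3]
grip_width: 0.0128
grasp_force: 61.5
```

Run:
```python
from h import *
corr(26);held()
for n in("top","scene"):
    c=camera(n);cuts(c);tray(c,-1);tray(c,1)
```

```text
tcp [ 0.5588 -0.1193  0.1773] turn needed [-0.0003  0.0015 -0.2342] j [ 0.01  0.14 -0.34  0.74 -0.4   2.4 ] F [ 0.8 -0.9 -3.3]
n 638 nominal yaw [39.4 -0.1 -0. ] [ 0.5669 -0.1289  0.1112] offset in scraper frame mm/deg [ 1.5 -1.6 -2.6] [-0.7 -0.3 -0.2] med 0.0007 fit yaw [39.2 -0.4 -0.7] [ 0.5691 -0.1293  0.1087]
in tray -1 216 mean [  55. -167.] min [  26. -179.] max [  86. -155.] z [0.012 0.017] px [331. 159.]
in tray -1 50 mean [ -38. -145.] min [ -54. -151.] max [ -19. -140.] z [0.024 0.029] px [320. 193.]
in tray 1 226 mean [-100.  162.] min [-130.  150.] max [-70. 175.] z [0.012 0.017] px [196. 203.]
in tray -1 50 mean [ -11. -146.] min [ -42. -152.] max [   8. -140.] z [0.021 0.03 ] px [203. 196.]
in tray -1 148 mean [  58. -167.] min [  27. -180.] max [  89. -155.] z [0.013 0.019] px [190. 216.]
in tray 1 128 mean [-97. 162.] min [-129.  150.] max [-67. 174.] z [0.014 0.019] px [304. 194.]
```

All three offcuts are in their trays. I'm carrying the scraper back to the mat.

Call:
send_rows:
  steps: "-1 -0.004 -0.03 0 0 0 -0.117;-1 -0.005 -0.035 0 0 0 -0.117;-1 -0.005 -0.035 0 0 0 0;-1 -0.005 -0.035 0 0 0 0;-1 -0.005 -0.035 0 0 0 0"

```text
clock: 19.92
eef_pos: [0.5352, -0.2925, 0.1775]
tool_rot: [0.94, 0.22, 0.06, 0.253]
ft_force: [0.5, -0.6, -3.8]
grip_width: 0.0125
grasp_force: 61.5
```

Call:
send_rows:
  steps: "-1 0 -0.035 0 0 0 0;-1 0 -0.03 0 0 0 0;-1 0 -0.015 -0.02 0 0 0;-1 0 0 -0.03 0 0 0;-1 0 0 -0.03 0 0 0"

```text
clock: 20.33
eef_pos: [0.5356, -0.3736, 0.0987]
tool_rot: [0.94, 0.218, 0.061, 0.255]
ft_force: [-0.3, -0.2, -4.6]
grip_width: 0.0124
grasp_force: 61.5
```

Run:
```python
from h import *
corr(26);print(nominal(get_obs())[1])
```

```text
tcp [ 0.5356 -0.3736  0.0987] turn needed [ 0.0037  0.0058 -0.0019] j [-0.46  0.33 -0.34  0.47 -0.31  2.16] F [-0.3 -0.2 -4.6]
[ 0.54150853 -0.38504453  0.03271932]
```

Lowering gently to contact.

Call:
send_rows:
  steps: "-1 0 0.002 -0.008 0 0 0;-1 0 0.001 -0.008 0 0 0;-1 0 0 -0.006 0 0 0;-1 0 0 -0.002 0 0 0;-1 0 0 0 0 0 0"

```text
clock: 20.75
eef_pos: [0.5374, -0.3684, 0.0751]
tool_rot: [0.94, 0.219, 0.06, 0.254]
ft_force: [0.1, 0.5, -3.9]
grip_width: 0.0127
grasp_force: 61.5
```

Call:
send_rows:
  steps: "-1 0 0 -0.001 0 0 0;-1 0 0 -0.001 0 0 0;-1 0 0 0 0 0 0;-1 0 0 0 0 0 0;-1 0 0 0 0 0 0"

```text
clock: 21.17
eef_pos: [0.5369, -0.3685, 0.0727]
tool_rot: [0.94, 0.218, 0.06, 0.254]
ft_force: [-0.2, 0.8, -2.2]
grip_width: 0.0129
grasp_force: 61.9
```

Call:
send_rows:
  steps: "-1 0 0 -0.001 0 0 0;-1 0 0 0 0 0 0;-1 0 0 0 0 0 0;-0.7 0 0 0 0 0 0;-0.6 0 0 0 0 0 0"

```text
clock: 21.58
eef_pos: [0.5372, -0.3688, 0.0718]
tool_rot: [0.94, 0.218, 0.06, 0.254]
ft_force: [0.2, -0.4, -0.6]
grip_width: 0.0172
grasp_force: 0.0
```

Call:
send_rows:
  steps: "-0.4 0 0 0 0 0 0;-0.2 0 0 0 0 0 0;0 0 0 0 0 0 0;0.5 0 0 0 0 0 0;1 0 0 0 0 0 0"

```text
clock: 22.0
eef_pos: [0.5363, -0.3683, 0.0706]
tool_rot: [0.94, 0.218, 0.059, 0.254]
ft_force: [-0.9, 0.5, -0.4]
grip_width: 0.0655
grasp_force: 0.0
```

Call:
send_rows:
  steps: "1 0 0 0 0 0 0;1 0 0 0 0 0 0;1 0 0 0 0 0 0;1 0 0 0 0 0 0;1 0 0 0 0 0 0"

```text
clock: 22.42
eef_pos: [0.5364, -0.3683, 0.0708]
tool_rot: [0.94, 0.218, 0.06, 0.254]
ft_force: [-0.6, -0.1, -1.5]
grip_width: 0.0853
grasp_force: 0.0
```

Now I retreat along the plate, then up and away over the slab.

Call:
send_rows:
  steps: "1 -0.0044 0.009 0.0173 0 0 0;1 -0.0044 0.009 0.0173 0 0 0;1 -0.0044 0.009 0.0173 0 0 0;1 -0.0044 0.009 0.0173 0 0 0;1 -0.0044 0.009 0.0173 0 0 0"

```text
clock: 22.83
eef_pos: [0.514, -0.3229, 0.1581]
tool_rot: [0.94, 0.218, 0.059, 0.254]
ft_force: [-0.1, 0.1, 0.5]
grip_width: 0.0855
grasp_force: 0.0
```

Call:
send_rows:
  steps: "1 0 0.01 0.035 0 0 0;1 0 0.01 0.035 0 0 0;1 0 0.01 0.035 0 0 0;1 -0.02 0.03 0 0 0 0;1 -0.03 0.03 0 0 0 0"

```text
clock: 23.25
eef_pos: [0.468, -0.234, 0.2663]
tool_rot: [0.94, 0.217, 0.063, 0.255]
ft_force: [-0.5, 1.0, -1.0]
grip_width: 0.0856
grasp_force: 0.0
```

Call:
send_rows:
  steps: "1 -0.03 0.03 0 0 0 0;1 -0.03 0.03 0 0 0 0;1 -0.03 0.03 0 0 0 0;1 -0.02 0.02 0 0 0 0;1 0 0 0 0 0 0"

```text
clock: 23.67
eef_pos: [0.3534, -0.1231, 0.262]
tool_rot: [0.94, 0.221, 0.059, 0.253]
ft_force: [0.2, 0.4, -0.3]
grip_width: 0.0853
grasp_force: 0.0
```

Run:
```python
from h import *
ims=[]
for n in("top","scene"):
    c=camera(n);ims.append(c["frame"]);cuts(c);tray(c,-1);tray(c,1);W=cloud(c).reshape(-1,3)
    P=W[(np.hypot(W[:,0]-.53,W[:,1]+.385)<.075)&(W[:,2]>.012)]
    r=fit(P);print(n,r.x.round(4),"med",np.median(scr(P,r.x)).round(4))
cv2.imwrite("pics/end.png",cv2.cvtColor(np.hstack([cv2.resize(i,(400,300)) for i in ims]),cv2.COLOR_RGB2BGR))
```

```text
in tray -1 220 mean [  56. -167.] min [  26. -180.] max [  86. -155.] z [0.012 0.017] px [331. 159.]
in tray -1 95 mean [ -24. -145.] min [ -53. -150.] max [   6. -140.] z [0.024 0.029] px [320. 188.]
in tray 1 224 mean [-100.  162.] min [-130.  150.] max [-70. 174.] z [0.012 0.018] px [196. 203.]
top [ 0.5418 -0.3816  0.4517] med 0.0006
in tray -1 64 mean [ -18. -145.] min [ -54. -151.] max [   9. -140.] z [0.023 0.03 ] px [203. 195.]
in tray -1 145 mean [  59. -167.] min [  26. -180.] max [  89. -155.] z [0.013 0.019] px [190. 216.]
in tray 1 132 mean [-97. 162.] min [-131.  150.] max [-68. 174.] z [0.013 0.019] px [304. 194.]
scene [ 0.5431 -0.3819  0.4548] med 0.0007
```

View pics/end.png

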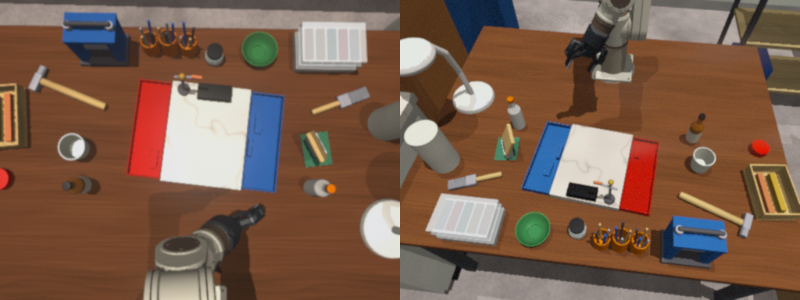

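The final view shows the slab cleared and the offcuts in their trays. The scraper stands on the mat at (316,148), within 4 mm of where it started, and the bystanders have not moved.

```bash
python3 -c "
from workcell import *
print(job_done())"
```

```text
the job is handed in; nothing more can be done
None
```

The job is handed in at about 24 s: all three offcuts were wiped into the trays of their own colour, one blue standing on its narrow side, and the scraper is upright on its mat with the bystanders left in place.

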